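Open the blue materials chest in the studio

TASK

Open the blue chest: flip its steel hasp up off the staple and swing it right over towards the front until it rests back against its stop, then raise the lid by its black pull to at least about 60 degrees, where it stays by itself, and let go. Leave the wooden chest shut, and do not disturb the pencil pot or the roll of tape.

Things in the scene. Friction and masses are not known exactly. Their poses are not given: they have to be found in the camera images.
- blue_chest: Blue lidded box fixed to the table, 210 deep (x), 260 wide (y), 110 high (mm). Origin: centre of its underside; x from its front edge to its hinged back, y to the left, z up; yaw varies. Front 45 of the top is a fixed deck, the rest the lid, both 110 high. At y = +60 a steel hasp hinged on the deck lies back over a staple (16 high) on the lid; at y = -60 the lid has a black pull near its front edge.
- blue_hasp_pull (a point): Centre of the hasp's finger pull: a steel bar 12 mm in diameter, 34 mm long, parallel to the chest's y, across the free end of the 26 mm wide strap. Closed, it lies at (-9, 60, 132) mm in the chest's frame, 22 mm above the lid, with free space beside both ends. Pinched by its two end faces it turns freely between the fingers. Moves with the hasp.
- blue_hasp (a joint): Hasp angle, rad: 0 over the staple; grows as its free end rises and swings over to the chest's front; stop at 2.4. Pin parallel to the chest's y through (-75, 60, 116) mm of its frame; the pull is 68 mm from the pin, closed it is seen from there 0.24 rad above the chest's +x. Swings easily, 80 g: let go before about 1.4 it falls shut, beyond that it falls on to the stop.
- blue_lid_pull (a point): Centre of the lid's black pull: a bar 16 mm in diameter, 40 mm long, parallel to the chest's y, on a stem 26 mm wide. Lid shut, it lies at (-35, -60, 134) mm in the chest's frame, 24 mm above the lid, with free space beside both ends. Pinched by its two end faces it turns freely between the fingers. Moves with the lid.
- blue_lid (a joint): Lid angle, rad: 0 shut; grows as its front edge rises; stop at 1.7. Hinge line parallel to the chest's y through (105, 0, 110) mm of its frame; the pull is 142 mm from it, lid shut it is seen from there 0.17 rad above the chest's -x. About 300 g on a stiff hinge: takes about 5 N at the pull and stays wherever it is left.
- wood_hasp (a joint): Hasp angle of the plain brown wooden chest, built exactly like the blue one and standing beside it, left or right of it; rad, 0 shut. To be left alone.
- wood_lid (a joint): Lid angle of the wooden chest, rad, 0 shut. To be left alone.
- pencil_pot: Loose terracotta pot, 76 mm across and 85 mm high, with pencils up to 155 mm high, to the right of the chests. Origin: centre of its underside. To be left alone.
- tape_roll: Loose orange roll of tape lying flat, 90 mm across and 28 mm high, to the left of the chests. Origin: centre of its underside. To be left alone.

How it is judged:
By the outcome, as a careful person would: the job done as asked, in the order asked, and still so for the second after the job is handed in, with the robot touching nothing.
It also fails if it takes over 54 s, if anything falls off the work surface, if the arm or the gripper's body presses on something with over 40 N, if the wrist force passes 120 N, or if a joint passes its speed limit or range.

ROBOT

A 6-joint arm with a two-finger parallel gripper is mounted at the origin on the work surface. World frame = base frame: x ahead of the robot, y to its left, z up, the work surface at z = 0. Lengths are in mm, angles in rad, forces in N, time in s.
With the tool pointing down it reaches from about 300 to 775 mm from the base axis. Payload 14.6 kg.
Tool frame: the origin (TCP) lies between the finger pads; the fingertips stand 22 mm ahead of it and the grasp point (between the pads) lies 3 mm ahead of it (manip.tcp_to_tips is the distance from the TCP to the fingertips, in mm); y points along the fingers, z is the direction in which the jaws open and shut, and the axes are right-handed (so a half turn about y gives the same grasp; the last joint's range is limited). The gripper opens to 94 mm and grips with 3 to 60 N. Pads are 16 mm wide; open, the fingers measure 119 mm over their backs; the gripper's body (75 mm by 177 mm) begins 78 mm behind the grasp point.
Start: joints at [-0.067, 0.3, 1.521, -0, 1.321, -0.067], TCP at [549.99, -0.002, 227.446] pointing down, gripper open.
Joint ranges: [-3.03, 3.03], [-0.79, 2.21], [0.23, 2.52], [-1.04, 4.18], [0, 3.07], [-2.55, 2.55]. Speed limits (rad/s): [2.22, 2.22, 2.57, 3.14, 3.14, 3.14].

INTERFACE

Orientations are given as [roll, pitch, yaw] about the fixed x, y, z axes, in that order (R = Rz(yaw) Ry(pitch) Rx(roll)).
In Python, from cell import manip gives the robot as it stands.
- The arm moves only by the shell command python3 -m jog 'ROWS' [OPENING] [FORCE]. ROWS is JSON, one flat list of numbers, 6 for each row, row after row: the shift along the tool's x, y, z in mm, then the turn, a rotation vector about the tool's x, y, z in degrees. A call has 1 to 10 rows; each row is the pose to reach, as a shift and turn from the pose commanded when the call began, along the tool's axes at that moment; what a row does not reach only later rows make up. A row lasts 1/12 s, in which the tool goes at most 41.7 mm and 7.16 degrees, less where a joint would pass 70% of its speed; a pose out of reach is approached as far as the arm can. A call with a gripper value outside its range is refused whole. OPENING is the finger opening in mm, from 0 to 94, set as the call begins (- or left out, the last holds). The fingers move at their own pace and stop on an object; FORCE is the grip in N (left out, the last holds). Time passes only in rows, so rows that repeat a pose let the fingers close. It gives the time, the measured TCP pose, the force and the opening at its end, in the units of the state.
- manip.read_state(): the state, without advancing time (a new reading comes with each control period).
- manip.camera(name): name is "scene" or "side" or "wrist"; returns a dict with "img" (400x640x3 uint8, red, green, blue), "intrinsics" (3x3 intrinsics, pixels), "origin" and "orientation" of the camera in the world. Camera axes: x right, y down, z forward; pixel columns grow to the right and rows downward; lengths in mm; the calibration is good to about 2 mm. A picture is of the moment at which its call begins. There is no depth.
- manip.sign_off(): hands the job in, once; it reports no verdict.
Trained networks look in a picture, given as the dict that the camera call returned (one of the last four; its "shot" number tells which), for a name from the list of things; names that differ only in an ending like _2 or _b are one class to them, and where a whole thing is asked for, a point or a joint stands for the part that bears it (a point fixed in the world has none). Each returns a list of dicts, best first, with "score" (0 to 1); they miss things now and then, are a little off and sometimes report something else, mostly with a low value. They report only what shows in the picture. A call takes as long as a camera call.
- manip.masks_of(thing, picture): "pixels" (400x640 bool, what is visible of it) and "xy" ([column, row] in pixels, amid what is visible of it).
- manip.tip_of(thing, picture): "xy" ([column, row] in pixels: a listed point, or the origin of a listed thing).
The state is a dict: "clock": time; "joints": joint angles; "qd": joint speeds; "effort": joint torques, N m; "eef_pos": TCP position; "eef_rot": TCP orientation; "wrist_force": force on the tool from outside, world axes, zero at the start; "moment": the same for the moment, N m; "finger_gap": finger opening in mm.
Only numpy, scipy, OpenCV 4.12 (cv2) and the standard library are available. Lean on these libraries where they do the work, as an engineer would, in place of code of your own. Each camera call takes 0.05 s, during which the arm holds its last target.

## Working session

There is one attempt and no reset: what is moved stays moved. The work goes in short steps, Python scripts to look and compute and a shell command to move; the robot and the scene stay as the last step left them, time stands still between calls to the robot, and variables do not carry over. Pictures are saved under pics/ and viewed, and the job is handed in when it is done.

```bash
mkdir -p pics; ls; python3 - <<'E'
from cell import manip
import cv2,numpy as np
s=manip.read_state();print(s)
for n in ["scene","side","wrist"]:
    c=manip.camera(n);cv2.imwrite(f"pics/{n}0.png",c["img"][:,:,::-1])
    print(n,np.round(c["intrinsics"],1).tolist(),np.round(c["origin"],1),np.round(c["orientation"],4).tolist(),c["shot"])
    for t in ["blue_chest","blue_hasp_pull","blue_lid_pull","pencil_pot","tape_roll"]:
        print(t,[(np.round(r["xy"],1).tolist(),round(r["score"],2)) for r in manip.tip_of(t,c)][:3])
E
```

```text
pics
{'clock': 0.0, 'joints': array([-6.66488680e-02,  3.00470043e-01,  1.52161644e+00,  6.49295136e-06,
        1.32069168e+00, -6.66078731e-02]), 'qd': array([-4.40571533e-04, -1.07280247e-03, -2.82649111e-04,  3.54573006e-04,
        7.70199970e-05, -1.35920349e-03]), 'effort': array([-1.53750298e-03, -5.31805658e+01, -3.52735734e+01,  7.07558286e-02,
        2.43994006e-02, -4.79655944e-05]), 'eef_pos': array([ 5.49750349e+02, -1.15796198e-02,  2.26871939e+02]), 'eef_rot': array([-1.57197878e+00,  8.51806206e-05, -1.57083898e+00]), 'wrist_force': array([0.89058739, 0.80827711, 0.36707967]), 'moment': array([-0.02873038,  0.01023254, -0.01500589]), 'finger_gap': 94.10705278375146}
scene [[457.3, 0.0, 326.1], [0.0, 457.3, 201.3], [0.0, 0.0, 1.0]] [1436.1   44.1 1094.6] [-2.4304, 0.0043, 1.6221] 1
blue_chest [([387.1, 230.2], 0.91)]
blue_hasp_pull [([413.5, 200.3], 0.43)]
blue_lid_pull [([369.9, 192.5], 0.76)]
pencil_pot [([178.1, 199.5], 0.97)]
tape_roll [([488.9, 209.3], 0.81), ([176.7, 200.5], 0.71)]
side [[452.6, 0.0, 327.2], [0.0, 452.6, 201.6], [0.0, 0.0, 1.0]] [ 529.6  880.1 1043.6] [-2.3887, -0.0053, -3.0856] 2
blue_chest [([314.9, 272.6], 0.93)]
blue_hasp_pull [([318.3, 268.2], 0.5)]
blue_lid_pull [([327.9, 227.5], 0.66)]
pencil_pot [([352.6, 125.2], 0.65)]
tape_roll [([343.3, 394.8], 0.73)]
wrist [[319.7, 0.0, 320.1], [0.0, 319.7, 203.2], [0.0, 0.0, 1.0]] [550.7  67.  384.2] [2.9093, 0.0001, 0.0004] 3
blue_chest [([365.6, 22.5], 0.57)]
blue_hasp_pull []
blue_lid_pull [([341.4, 51.1], 0.63)]
pencil_pot []
tape_roll []
```

View pics/scene0.png

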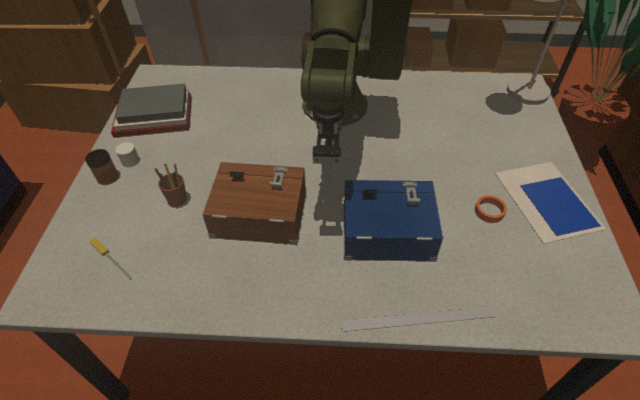

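View pics/side0.png

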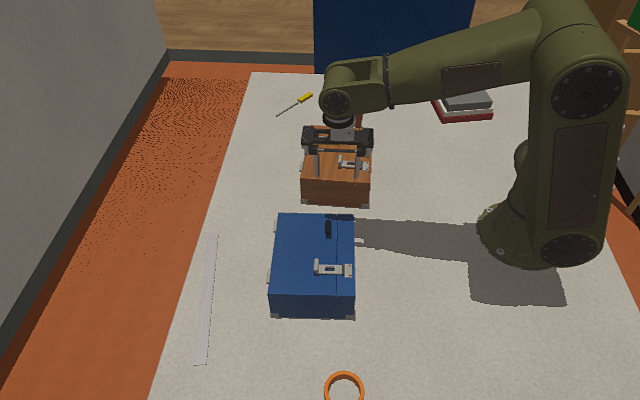

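View pics/wrist0.png

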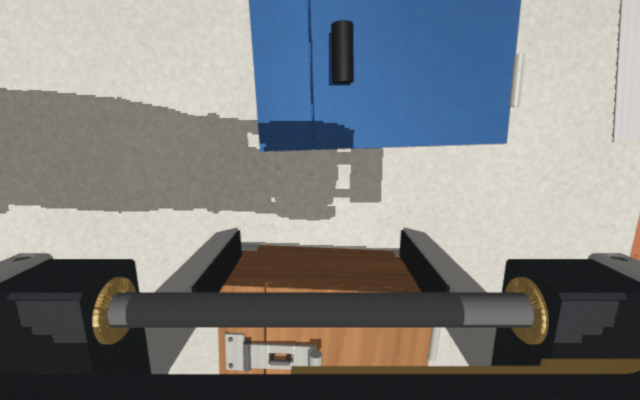

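The blue chest stands at about (390,215) in the scene view, with the wooden one on its right at (257,200). The hasp's free end is at (413,202) and the lid pull at (370,194), both matching the networks. Next I fit the chest pose.

```bash
cat > h.py <<'E'
from cell import manip
import numpy as np,cv2,json
from scipy.spatial.transform import Rotation as R
from scipy.optimize import least_squares
P={"blue_chest":[0,0,0],"blue_hasp_pull":[-9,60,132],"blue_lid_pull":[-35,-60,134]}
def proj(c,X):
    v=R.from_euler('xyz',c["orientation"]).as_matrix().T@(np.array(X)-c["origin"])
    u=c["intrinsics"]@v; return u[:2]/u[2]
def ray(c,xy):
    d=R.from_euler('xyz',c["orientation"]).as_matrix()@np.linalg.solve(c["intrinsics"],[*xy,1.]); return np.array(c["origin"]),d
def atz(c,xy,z):
    o,d=ray(c,xy); return o+d*(z-o[2])/d[2]
def w(p,X):
    a=p[2];X=np.array(X,float)
    return np.array([p[0]+X[0]*np.cos(a)-X[1]*np.sin(a),p[1]+X[0]*np.sin(a)+X[1]*np.cos(a),X[2]])
def rows(dX,turnw=(0,0,0)):
    s=manip.read_state();M=R.from_euler('xyz',s["eef_rot"]).as_matrix()
    return np.round(M.T@np.array(dX,float),1)
E
python3 - <<'E'
from h import *
obs=[]
for n in ["scene","side"]:
    c=manip.camera(n)
    for t in P:
        r=manip.tip_of(t,c)
        if r: obs.append((n,c,t,np.array(r[0]["xy"])));print(n,t,np.round(atz(c,r[0]["xy"],P[t][2]),1))
f=lambda p:np.concatenate([(proj(c,w(p,P[t]))-xy)*(0.5 if t=="blue_chest" else 1) for n,c,t,xy in obs])
r=least_squares(f,[600,100,0],x_scale=[100,100,.1],loss='soft_l1');print(r.x,np.round(f(r.x),1))
for n in ["scene","side"]:
    c=[o for o in obs if o[0]==n][0][1];im=c["img"][:,:,::-1].copy()
    for X in [[-105,130,110],[-105,-130,110],[105,130,110],[105,-130,110],[-9,60,132],[-35,-60,134],[-60,130,110],[-60,-130,110]]:
        u=proj(c,w(r.x,X));cv2.circle(im,tuple(int(round(v)) for v in u),2,(0,255,255),-1)
    cx,cy=proj(c,w(r.x,[0,0,110])).astype(int)
    q=im[max(0,cy-90):cy+90,cx-110:cx+110];cv2.imwrite(f"pics/{n}1.png",cv2.resize(q,None,fx=3,fy=3,interpolation=0))
E
```

```text
scene blue_chest [603.4 188.4   0. ]
scene blue_hasp_pull [605.7 235.4 132. ]
scene blue_lid_pull [571.9 117.9 134. ]
side blue_chest [596.8 193.2   0. ]
side blue_hasp_pull [579.4 242.6 132. ]
side blue_lid_pull [571.9 124.4 134. ]
[5.98420246e+02 1.84107565e+02 1.41298203e-01] [-0.7 -0.7  1.8 -6.6  0.7  0.1 -0.2 -1.4 -0.7 -0.2 -0.  -1.4]
```

View pics/scene1.png

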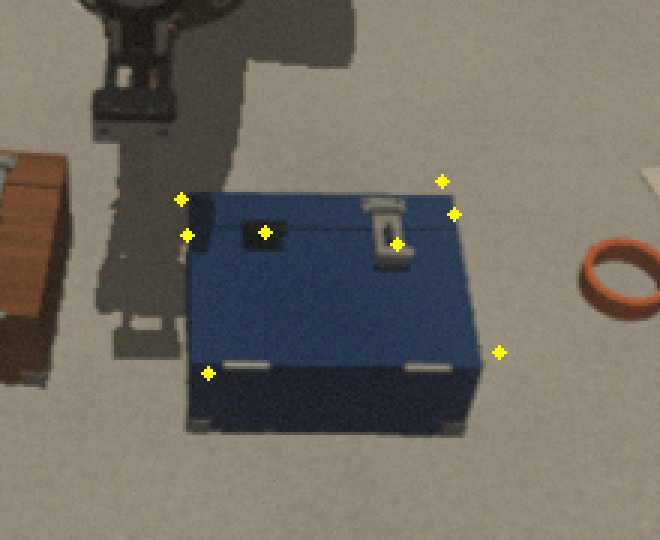

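View pics/side1.png

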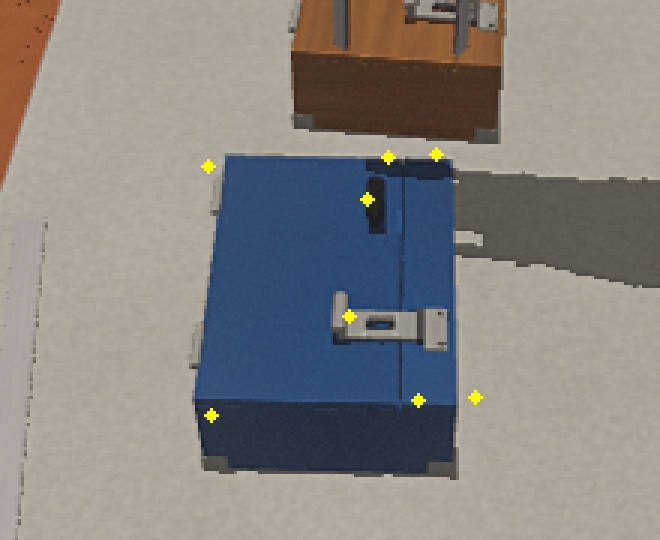

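The fitted yaw is wrong: the overlaid corners miss the box, which looks nearly square to the axes. I'll refit from the lid corners read off the crops.

```bash
python3 - <<'E'
from h import *
p0=[5.98420246e+02,1.84107565e+02,1.41298203e-01]
pts={"scene":[((-105,130,110),(453,195)),((-105,-130,110),(188,193)),((105,-130,110),(188,365)),((105,130,110),(481,367)),((-35,-60,134),(265,229)),],
"side":[((-105,130,110),(455,403)),((-105,-130,110),(452,160)),((105,-130,110),(226,156)),((105,130,110),(196,402)),((-35,-60,134),(377,192)),((-9,60,132),(340,314))]}
obs=[];cs={}
for n in pts:
    c=manip.camera(n);cs[n]=c
    cx,cy=proj(c,w(p0,[0,0,110])).astype(int);o=np.array([cx-110,max(0,cy-90)])
    for X,u in pts[n]: obs.append((c,X,o+np.array(u)/3-.33))
f=lambda p:np.concatenate([proj(c,w(p,X))-u for c,X,u in obs])
r=least_squares(f,[600,180,0],x_scale=[100,100,.1],loss='soft_l1');print(r.x,np.round(f(r.x).reshape(-1,2),1).tolist())
p=r.x;np.save("p.npy",p)
for n,c in cs.items():
    im=c["img"][:,:,::-1].copy()
    im=cv2.resize(im,None,fx=3,fy=3,interpolation=0)
    for X in [[-105,130,110],[-105,-130,110],[105,130,110],[105,-130,110],[-9,60,132],[-35,-60,134],[-60,130,110],[-60,-130,110],[-9,43,132],[-9,77,132]]:
        u=proj(c,w(p,X))*3+1;cv2.circle(im,tuple(int(round(v)) for v in u),2,(0,255,255),-1)
    cx,cy=(proj(c,w(p,[0,0,110]))*3).astype(int)
    cv2.imwrite(f"pics/{n}2.png",im[max(0,cy-200):cy+200,cx-300:cx+300])
print(w(p,P["blue_hasp_pull"]),w(p,P["blue_lid_pull"]))
E
```

```text
[6.00126154e+02 1.79792723e+02 3.23607664e-02] [[-0.3, -0.7], [0.1, -0.9], [0.7, -1.1], [0.9, -0.5], [-0.3, -0.6], [0.7, 0.4], [-0.1, -0.6], [-0.7, -0.9], [-1.5, -1.3], [-1.0, 2.0], [-0.4, -0.6]]
[589.18955878 239.47011277 132.        ] [567.08578566 118.69170735 134.        ]
```

View pics/scene2.png

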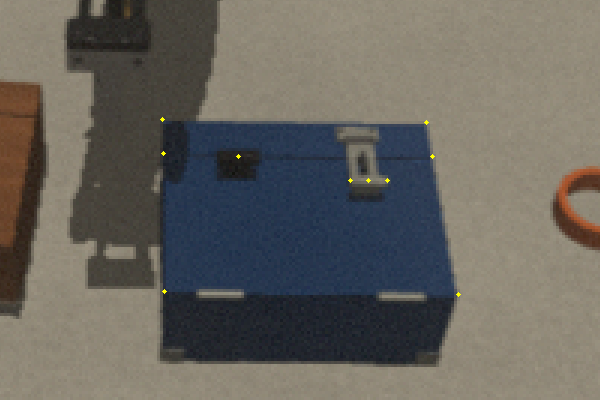

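View pics/side2.png

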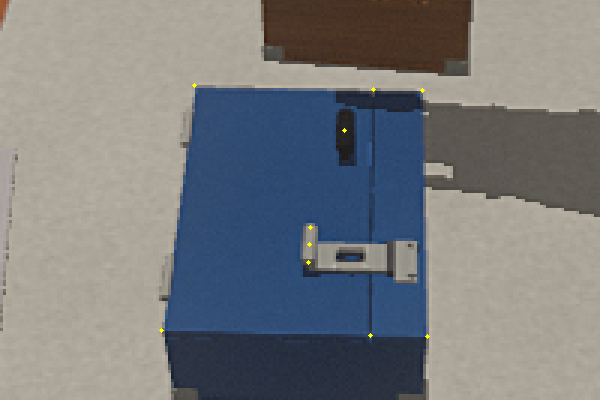

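The fit is good: the overlays land on the lid corners, both ends of the hasp bar and the lid pull. Yaw is 0.032. I'll move above the hasp while turning the jaws parallel to the chest's y.

```bash
python3 -m jog '[-40,5,7,0,-7,0,-80,10,14,0,-14,0,-120,15,20,0,-21,0,-160,20,26,0,-28,0,-200,25,33,0,-35,0,-240,27,39,0,-42,0,-240,27,39,0,-49,0,-240,27,39,0,-56,0,-240,27,39,0,-63,0,-240,27,39,0,-70,0]' 60 20
python3 -m jog '[0,0,0,0,-7,0,0,0,0,0,-14,0,0,0,0,0,-21.8,0,0,0,0,0,-21.8,0,0,0,0,0,-21.8,0]'
python3 - <<'E'
from h import *
s=manip.read_state();print(s["clock"],s["joints"].round(3),s["eef_pos"],s["eef_rot"])
print(R.from_euler('xyz',s["eef_rot"]).as_matrix().round(3))
c=manip.camera("wrist");p=np.load("p.npy")
for t in ["blue_hasp_pull","blue_lid_pull"]:
    r=manip.tip_of(t,c)
    for q in r[:2]: print(t,q["score"],q["xy"],atz(c,q["xy"],P[t][2]),"pred",proj(c,w(p,P[t])))
im=c["img"][:,:,::-1].copy()
for X in [[-105,130,110],[-105,-130,110],[105,130,110],[105,-130,110],[-9,60,132],[-35,-60,134],[-60,130,110],[-60,-130,110],[-9,43,132],[-9,77,132],[-75,60,116]]:
    u=proj(c,w(p,X)); cv2.circle(im,tuple(int(round(v)) for v in u),2,(0,255,255),-1)
cv2.imwrite("pics/w3.png",im)
E
```

```text
clock: 2.23
eef_pos: [588.9, 240.3, 200.2]
eef_rot: [-1.571, 0.0, -0.342]
wrist_force: [-1.2, -0.3, 0.5]
finger_gap: 59.8
clock: 2.65
eef_pos: [589.0, 240.0, 200.4]
eef_rot: [-1.571, 0.0, 0.029]
wrist_force: [-0.5, -0.9, -0.5]
finger_gap: 59.5
2.65 [ 0.329  0.514  1.286  0.     1.341 -1.27 ] [588.98191602 239.98754153 200.36346084] [-1.57083316e+00  1.21268045e-04  2.85297056e-02]
[[ 1.    -0.    -0.029]
 [ 0.029 -0.     1.   ]
 [-0.    -1.    -0.   ]]
blue_lid_pull 0.89 [150.4, 183.6] [565.47631539 120.03735828 134.        ] pred [148.70572675 185.7882788 ]
```

View pics/w3.png

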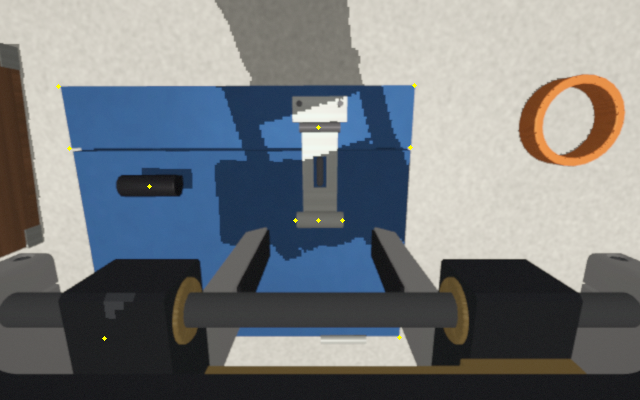

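The wrist view confirms the fit: the hasp bar is centred at (319,220), the marks lie on its ends, and the fingers straddle it. I'll go down and pinch it.

```bash
python3 -m jog '[0,20,0,0,0,0,0,40,0,0,0,0,0,55,-0.5,0,0,0,0,61,-0.5,0,0,0,0,61,-0.5,0,0,0]'
python3 -m jog '[0,0,0,0,0,0,0,0,0,0,0,0,0,0,0,0,0,0,0,0,0,0,0,0,0,0,0,0,0,0,0,0,0,0,0,0]' 28 15
python3 - <<'E'
from h import *
c=manip.camera("wrist");cv2.imwrite("pics/w4.png",c["img"][:,:,::-1])
p=np.load("p.npy");s=manip.read_state();print(s["eef_pos"],s["finger_gap"])
for th in np.arange(0,2.5,.3).tolist()+[2.3]:
    a=.24+th; print(round(th,2),[round(v,1) for v in (68*np.cos(a)-68*np.cos(.24),-(68*np.sin(a)-68*np.sin(.24)))])
E
```

```text
clock: 3.22
eef_pos: [588.5, 239.3, 138.1]
eef_rot: [-1.571, 0.002, 0.03]
wrist_force: [-0.0, -1.2, 1.2]
finger_gap: 60.1
clock: 3.72
eef_pos: [589.2, 239.6, 140.1]
eef_rot: [-1.57, -0.001, 0.031]
wrist_force: [0.0, 0.2, 3.5]
finger_gap: 33.6
[589.20507419 239.63816542 140.07983995] 33.739893368806484
0.0 [np.float64(0.0), np.float64(-0.0)]
0.3 [np.float64(-7.7), np.float64(-18.8)]
0.6 [np.float64(-20.7), np.float64(-34.5)]
0.9 [np.float64(-37.7), np.float64(-45.6)]
1.2 [np.float64(-57.2), np.float64(-51.3)]
1.5 [np.float64(-77.5), np.float64(-50.9)]
1.8 [np.float64(-96.8), np.float64(-44.5)]
2.1 [np.float64(-113.3), np.float64(-32.7)]
2.4 [np.float64(-125.7), np.float64(-16.5)]
2.3 [np.float64(-122.1), np.float64(-22.3)]
```

View pics/w4.png

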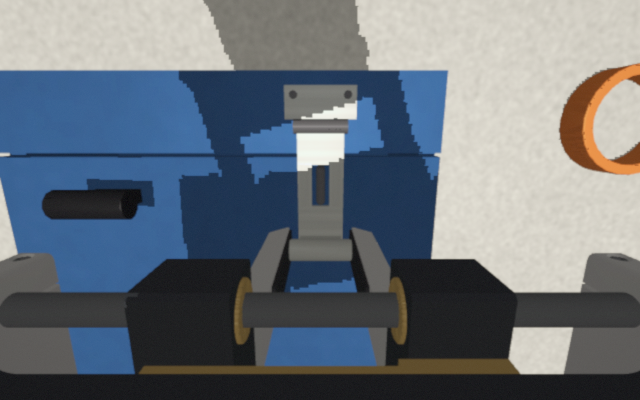

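The bar is gripped (gap 33.7 against its 34 length), and it shows between the pads at (320,250). Now the swing along its arc.

```bash
python3 -m jog '[-3,-9.5,0,0,0,0,-7.7,-18.8,0,0,0,0,-13.6,-27,0,0,0,0,-20.7,-34.5,0,0,0,0,-29,-40.6,0,0,0,0,-37.7,-45.6,0,0,0,0,-47,-49,0,0,0,0,-57.2,-51.3,0,0,0,0]'
python3 -m jog '[-10,-0.5,0,0,0,0,-20.3,0.4,0,0,0,0,-30,3,0,0,0,0,-39.6,6.8,0,0,0,0,-48.3,12,0,0,0,0,-56.1,18.6,0,0,0,0,-63,26,0,0,0,0,-65.5,29.5,0,0,0,0,-65.5,29.5,0,0,0,0]'
python3 - <<'E'
from h import *
for n in ["wrist","side"]:
    c=manip.camera(n);cv2.imwrite(f"pics/{n}5.png",c["img"][:,:,::-1])
E
```

```text
clock: 4.43
eef_pos: [531.2, 237.8, 191.8]
eef_rot: [-1.57, -0.002, 0.031]
wrist_force: [2.4, 1.2, 1.0]
finger_gap: 33.7
clock: 5.18
eef_pos: [464.7, 235.7, 160.9]
eef_rot: [-1.571, 0.002, 0.032]
wrist_force: [-8.9, 1.1, 6.0]
finger_gap: 33.7
```

View pics/wrist5.png

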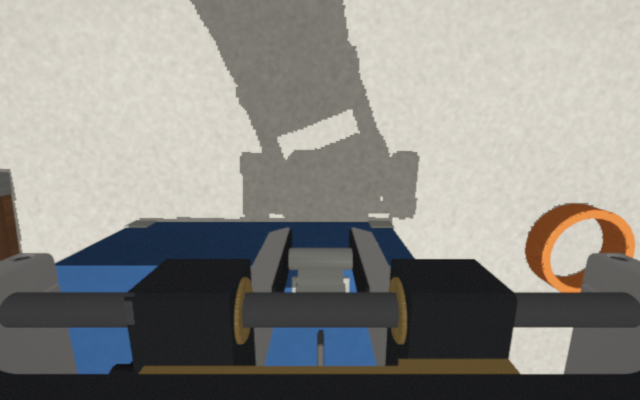

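View pics/side5.png

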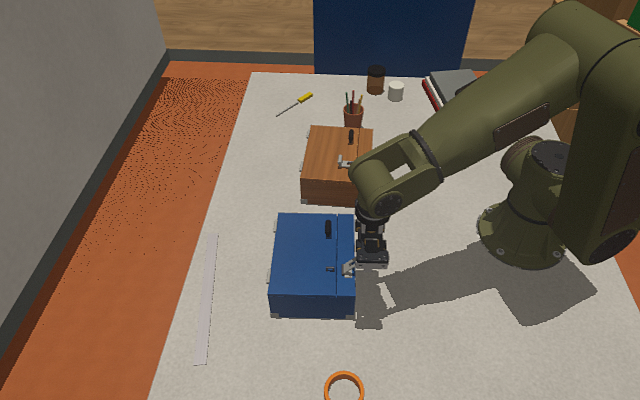

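The bar is at the front side, still between the pads (320,258), near the stop. I'll let go, rise and move over the lid pull.

```bash
python3 -m jog '[0,0,0,0,0,0,0,0,0,0,0,0,0,0,0,0,0,0,0,0,0,0,0,0]' 60
python3 -m jog '[0,-20,0,0,0,0,0,-40,0,0,0,0,0,-60,0,0,0,0,0,-70,0,0,0,0,20,-60,-30,0,0,0,45,-55,-60,0,0,0,75,-50,-90,0,0,0,98.7,-48,-120.3,0,0,0,98.7,-48,-120.3,0,0,0]'
python3 - <<'E'
from h import *
s=manip.read_state();print(s["eef_pos"])
p=np.load("p.npy")
for n in ["wrist","side","scene"]:
    c=manip.camera(n);im=c["img"][:,:,::-1].copy()
    if n=="wrist": print(manip.tip_of("blue_lid_pull",c)[:1],proj(c,w(p,P["blue_lid_pull"])))
    for th in [2.4]:
        X=[-75+68*np.cos(.24+th),60,116+68*np.sin(.24+th)];u=proj(c,w(p,X))
        if n!="wrist": 
            cv2.circle(im,tuple(int(round(v)) for v in u),1,(0,255,255),-1)
    if n!="wrist":
        x,y=u.astype(int);im=cv2.resize(im[y-60:y+60,x-80:x+80],None,fx=4,fy=4,interpolation=0)
    cv2.imwrite(f"pics/{n}6.png",im)
E
```

```text
clock: 5.62
eef_pos: [466.4, 235.5, 161.2]
eef_rot: [-1.571, -0.0, 0.031]
wrist_force: [0.8, 0.7, 0.1]
finger_gap: 56.6
clock: 6.37
eef_pos: [571.4, 113.7, 207.6]
eef_rot: [-1.572, 0.001, 0.027]
wrist_force: [-0.4, -0.0, -0.7]
finger_gap: 59.8
[571.42208203 113.67139792 207.56625002]
[{'xy': [326.6, 210.5], 'score': 0.81}] [326.05977924 212.29947804]
```

View pics/wrist6.png

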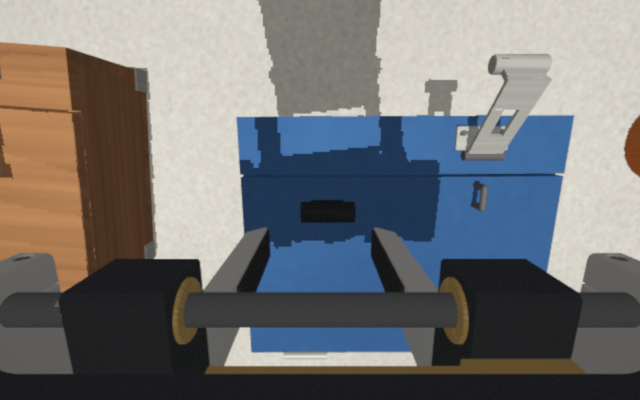

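View pics/side6.png

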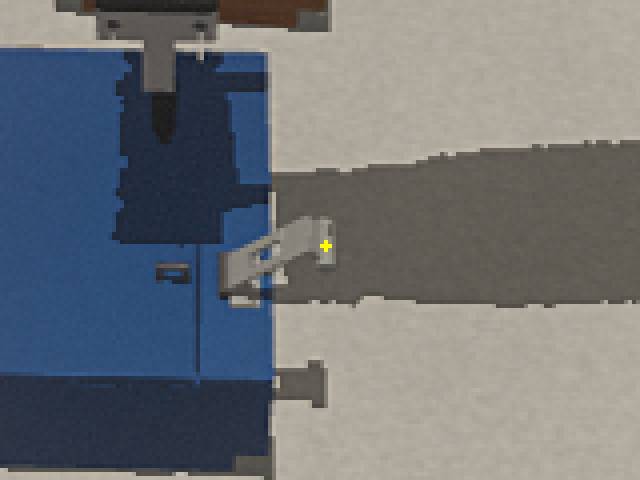

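View pics/scene6.png

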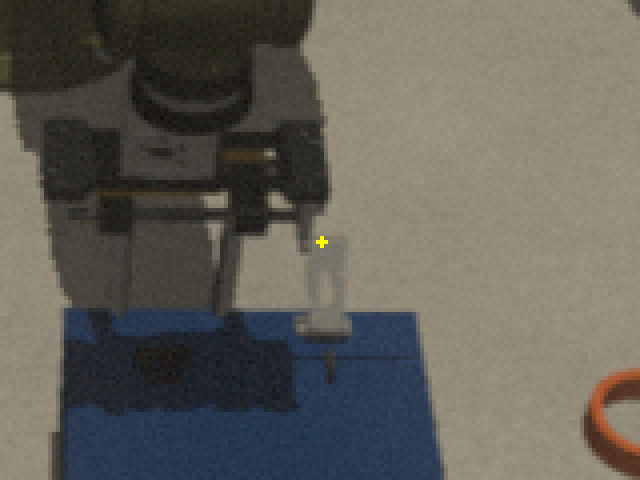

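The hasp rests at its stop: the bar sits on the 2.4 rad mark in both views. The lid pull at (327,211) matches the prediction.

```bash
python3 -m jog '[0,0,0,0,0,0,0,0,0,0,0,0]'
python3 - <<'E'
from h import *
p=np.load("p.npy");s=manip.read_state();t=w(p,P["blue_lid_pull"])+[0,0,7]
print(s["eef_pos"],rows(t-s["eef_pos"]))
E
```

```text
clock: 6.73
eef_pos: [568.3, 119.5, 209.5]
eef_rot: [-1.571, -0.0, 0.033]
wrist_force: [0.9, -0.3, -0.1]
finger_gap: 59.7
[568.3224746  119.48619484 209.51205637] [-1.3 68.5 -0.8]
```

```bash
python3 -m jog '[-1.3,20,-0.8,0,0,0,-1.3,40,-0.8,0,0,0,-1.3,58,-0.8,0,0,0,-1.3,68.5,-0.8,0,0,0,-1.3,68.5,-0.8,0,0,0]'
python3 -m jog '[0,0,0,0,0,0,0,0,0,0,0,0,0,0,0,0,0,0,0,0,0,0,0,0,0,0,0,0,0,0]' 32 40
python3 - <<'E'
from h import *
c=manip.camera("wrist");cv2.imwrite("pics/w7.png",c["img"][:,:,::-1])
s=manip.read_state();print(s["eef_pos"],s["finger_gap"],s["wrist_force"])
for th in np.arange(0,1.31,.1):
    a=.17+th; print(round(th,2),*np.round([-142*np.cos(a)+142*np.cos(.17),-(142*np.sin(a)-142*np.sin(.17))],1))
E
```

```text
clock: 7.15
eef_pos: [566.5, 118.1, 138.9]
eef_rot: [-1.571, 0.003, 0.032]
wrist_force: [0.2, -0.9, 0.4]
finger_gap: 60.1
clock: 7.57
eef_pos: [567.9, 118.8, 141.9]
eef_rot: [-1.569, -0.002, 0.032]
wrist_force: [-0.7, 7.6, 2.1]
finger_gap: 39.5
[567.92243894 118.80615328 141.89410377] 39.484487633222614 [-0.19195777  7.28418352  2.21031438]
0.0 0.0 -0.0
0.1 3.1 -13.9
0.2 7.6 -27.3
0.3 13.4 -40.3
0.4 20.4 -52.6
0.5 28.7 -64.2
0.6 38.0 -74.8
0.7 48.4 -84.5
0.8 59.7 -93.1
0.9 71.8 -100.5
1.0 84.6 -106.7
1.1 97.9 -111.6
1.2 111.6 -115.1
1.3 125.7 -117.3
```

View pics/w7.png

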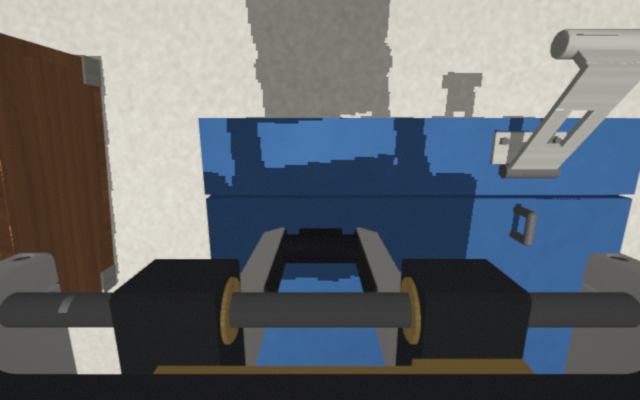

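The pull is gripped (39.5 against 40) at (320,247) between the pads. I'll raise the lid along its arc.

```bash
python3 -m jog '[1.4,-7,0,0,0,0,3.1,-13.9,0,0,0,0,7.6,-27.3,0,0,0,0,13.4,-40.3,0,0,0,0,20.4,-52.6,0,0,0,0,28.7,-64.2,0,0,0,0,38,-74.8,0,0,0,0,48.4,-84.5,0,0,0,0,48.4,-84.5,0,0,0,0,48.4,-84.5,0,0,0,0]'
python3 - <<'E'
from h import *
c=manip.camera("side");cv2.imwrite("pics/s8.png",c["img"][:,:,::-1])
E
```

```text
clock: 8.45
eef_pos: [616.2, 120.3, 226.0]
eef_rot: [-1.569, -0.001, 0.032]
wrist_force: [0.6, 6.7, -1.4]
finger_gap: 39.5
```

View pics/s8.png

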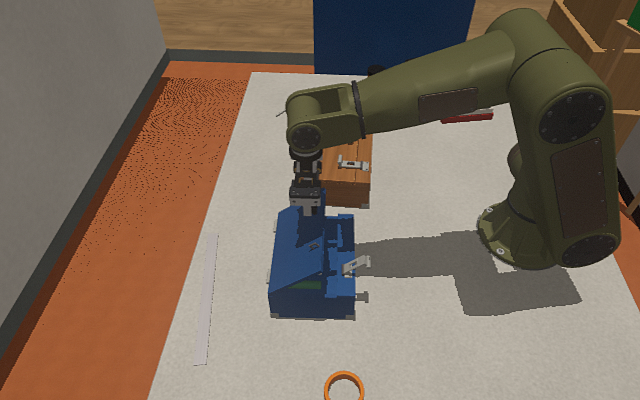

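The lid's raised edge shows at (300,210), about 40° up and following the gripper. I'll continue to about 1.2 rad.

```bash
python3 -m jog '[5.5,-4.5,0,0,0,0,11.3,-8.6,0,0,0,0,23.4,-16,0,0,0,0,36.2,-22.2,0,0,0,0,49.5,-27.1,0,0,0,0,56.3,-29.1,0,0,0,0,63.2,-30.6,0,0,0,0,63.2,-30.6,0,0,0,0,63.2,-30.6,0,0,0,0]'
python3 - <<'E'
from h import *
p=np.load("p.npy")
c=manip.camera("side");im=c["img"][:,:,::-1].copy()
x,y=proj(c,w(p,[0,0,150])).astype(int)
cv2.imwrite("pics/s9.png",cv2.resize(im[y-80:y+80,x-100:x+100],None,fx=3.5,fy=3.5,interpolation=0))
E
```

```text
clock: 9.25
eef_pos: [679.1, 122.3, 256.2]
eef_rot: [-1.569, -0.0, 0.032]
wrist_force: [-0.2, 5.6, -0.1]
finger_gap: 39.3
```

View pics/s9.png

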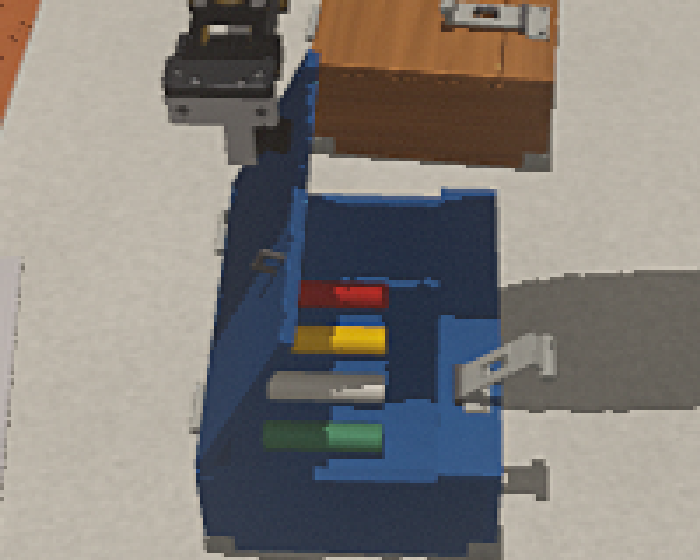

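The lid stands at about 69° with the tray open, and the hasp is still at its stop. I'll let go and retreat upward.

```bash
python3 -m jog '[0,0,0,0,0,0,0,0,0,0,0,0,0,0,0,0,0,0,0,0,0,0,0,0]' 60
python3 -m jog '[0,-15,0,0,0,0,0,-35,0,0,0,0,0,-60,0,0,0,0,0,-90,0,0,0,0,0,-120,0,0,0,0,0,-150,0,0,0,0,0,-150,0,0,0,0,0,-150,0,0,0,0]'
python3 - <<'E'
from h import *
p=np.load("p.npy")
obs=[]
for n in ["side","scene"]:
    c=manip.camera(n);im=c["img"][:,:,::-1].copy()
    for th in [1.05,1.2]:
      for yy in (-130,130):
        r=165;X=[105-r*np.cos(th),yy,110+r*np.sin(th)]
        u=proj(c,w(p,X));cv2.circle(im,tuple(int(round(v)) for v in u),1,(0,255,255) if th>1.1 else (0,0,255),-1)
    r=manip.tip_of("blue_lid_pull",c)
    if r:
        f=lambda t:proj(c,w(p,[105-142*np.cos(.17+t[0]),-60,110+142*np.sin(.17+t[0])]))-r[0]["xy"]
        q=least_squares(f,[1.1]);print(n,r[0]["score"],"lid",q.x,q.fun)
    cv2.imwrite(f"pics/{n}10.png",im)
    for t in ["pencil_pot","tape_roll"]: print(t,[a["xy"] for a in manip.tip_of(t,c)][:2])
    x,y=proj(c,w(p,[0,0,150])).astype(int)
    cv2.imwrite(f"pics/{n}10c.png",cv2.resize(im[max(0,y-85):y+85,x-115:x+115],None,fx=3.4,fy=3.4,interpolation=0))
print(manip.read_state()["clock"])
E
```

```text
clock: 9.63
eef_pos: [679.1, 121.0, 256.2]
eef_rot: [-1.571, -0.0, 0.031]
wrist_force: [-0.4, 0.6, 0.3]
finger_gap: 59.3
clock: 10.3
eef_pos: [679.3, 121.0, 407.4]
eef_rot: [-1.571, -0.003, 0.031]
wrist_force: [-0.7, -0.5, -0.3]
finger_gap: 59.5
side 0.81 lid [1.15355741] [ 0.17587331 -0.91187673]
pencil_pot [[350.7, 124.4], [283.6, 196.8]]
tape_roll [[343.6, 394.1]]
scene 0.96 lid [1.17073191] [ 0.16202815 -0.01877578]
pencil_pot [[178.5, 199.4]]
tape_roll [[489.9, 209.8], [376.6, 194.5]]
10.7
```

View pics/side10c.png

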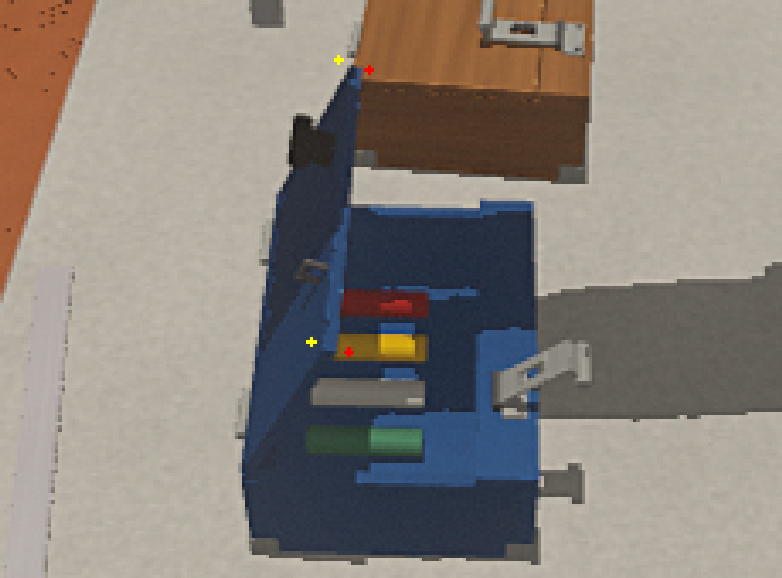

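View pics/scene10.png

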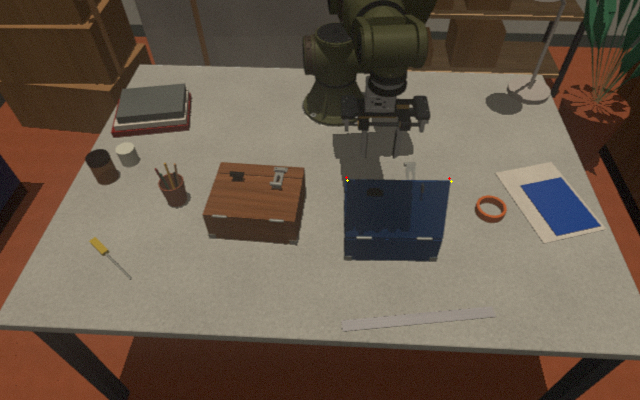

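The side crop shows the lid edge between my 1.05 marks (red) and 1.2 marks (yellow), so the lid is at about 1.13–1.17 rad. The hasp is at its stop, the gripper is clear, and the pot (178,199), tape (490,210) and wooden chest are where they were.

```bash
python3 -c "
from cell import manip
manip.sign_off();print(manip.read_state()['clock'])"
```

```text
the job is handed in; nothing more can be done
the job is handed in; nothing more can be done
```

The blue chest is open. I pinched the hasp by its bar, swung it over to its stop and released it, then raised the lid by its black pull, let go and backed the gripper clear. I handed the job in shortly after 10.7 s on the robot's clock, well under the 54 s limit.

- **Lid:** after release, the two cameras put it at 1.15 and 1.17 rad (66–67°). I aimed for 1.2, so it ended slightly lower but still above 60°.
- **Hasp:** in two camera views after I let it go, its bar sat on the 2.4 rad stop mark. In the last side picture it was still swung over to the front.
- **Pot, tape and wooden chest:** the pot and tape were found within about 2 pixels of where they started. In the last pictures the wooden chest is still shut.
- **Forces:** the largest reading after any move was about 11 N, well under the 120 N wrist limit. I only read forces between moves, not during them.
- **What disagreed:** the first pose fit from the networks gave the wrong yaw (0.14 rad), and the overlay showed it. I refitted from the box corners and got 0.032 rad, which the wrist camera confirmed before I gripped anything.

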